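# String an oiled pastry mould on the drying rod and hold it up

## Task

The wooden pastry moulds standing in the slotted rack are freshly oiled, so the robot itself must not touch any of them: take the steel drying rod off its stand by its wooden handle, pass its nose through the hanging hole of the tall mould with the eight-cornered head until that mould is close to the rod's collar, and draw it up out of its slot on the rod. Then tip the rod nose-up by about 40 degrees, so that the mould leans over with it and cannot slip off, and finish while still holding it like that, at rest, with the lowest end of the mould at least 12 cm above the table. Leave the two short moulds standing in the rack and do not disturb the other things on the bench.

Things in the scene. Friction and masses are not known exactly. Their poses are not given: they have to be found in the camera images.
- rod: The drying rod (loose, 130 g): origin at the handle's centre, x along the rod to the nose. Steel collar 32 mm across at x = 50 to 55 mm, then a straight round steel shank 8 mm thick with a rounded nose ending at x = 145 mm. At the start it lies level on its stand, axis 62 mm above the table, z up.
- rod_grip (a point): Centre of the rod's wooden handle, the place to pinch it across its width; same point and axes as rod. The handle is flat-sided, 100 mm long (x from -50 to +50), 24 mm wide (y) and 26 mm high (z).
- rod_nose (a point): The very tip of the rod's nose (145 mm ahead of the handle's centre).
- stand: Fixed wooden stand: base board 10 mm thick, two notched uprights 50 mm wide, 12 mm thick, one under the handle's rear (40 mm behind its centre, 59 mm high), one under the shank (70 mm ahead of it, 68 mm high). Between them both sides of the handle are free. The rod lifts straight up out of the open notches. Origin on the table under the handle's centre, x along the rod.
- mould: The tall mould, the one to take (loose, about 125 g): a wooden board 26 mm thick (x axis), 165 mm tall, standing head down in any one of the rack's three slots. Regular eight-cornered head 72 mm across flats with a round carving; handle 30 to 34 mm wide above it. Origin in the middle of its foot, z up along the handle. Play in the slot: 1 mm to front and back, 2 mm to each side.
- mould_eye (a point): Centre of the tall mould's hanging hole: straight, round, 14 mm in diameter, right through the 26 mm board along its x axis (which points away from the robot), 145 mm above the foot, 20 mm below the top end; about 157 mm above the table at the start.
- mould_foot (a point): Middle of the tall mould's foot (lower edge of the head), same point as mould.
- rack: Fixed slotted wooden rack, 86 mm deep (x), 300 mm wide (y), 46 mm high. Three slots side by side along y, centres 95 mm apart, the middle one at the rack's centre; each 28 mm (x) by 76 mm (y), floor 12 mm above the table, 34 mm deep. Origin on the table under its centre; the x axis, along which the moulds' holes run, points away from the robot.
- short_a: A short mould to be left standing: same board, square head 72 mm wide with a square carving, 137 mm tall, its own hanging hole 117 mm above the foot. Origin in the middle of its foot.
- short_b: Another short mould, same as short_a.
- short_a_eye (a point): Centre of the hanging hole of short_a.
- short_b_eye (a point): Centre of the hanging hole of short_b.
- sanding_block: Bystander: cork sanding block 100 x 58 x 30 mm lying on the table; origin under its centre
- brush: Bystander: flat oil brush 190 mm long, 16 mm high, lying on the table; origin at its metal ferrule
- tin: Bystander: closed tin, 76 mm across and 85 mm tall; origin under its centre
- jar: Bystander: closed jar, 64 mm across and 75 mm tall; origin under its centre
- tape: Bystander: roll of paper tape lying flat, 90 mm across, 24 mm high; origin under its centre
- chisel: Bystander: carving chisel 220 mm long, 26 mm high, lying on the table; origin between handle and blade
Mind the look-alikes: they are no part of the job. Leave any white look-alike of the rod alone.

How it is judged:
By the outcome, as a careful person would: the job done as asked, in the order asked, and still so for the second after the job is handed in, while the arm keeps its last pose, push and grip.
It also fails if it takes over 45 s, if anything falls off the work surface, if the arm or the gripper's body presses on something with over 40 N, if the wrist force passes 120 N, or if a joint passes its speed limit or range.

## Robot

A 6-joint arm with a two-finger parallel gripper is mounted at the origin on the work surface. World frame = base frame: x ahead of the robot, y to its left, z up, the work surface at z = 0. Lengths are in m, angles in degrees, forces in N, time in s.
With the tool pointing down it reaches from about 0.4 to 0.825 m from the base axis. Payload 7 kg.
Tool frame: the origin (TCP) lies midway between the tips of the shut fingers; the grasp point (between the pads) lies 19 mm behind it; z points along the fingers, x is the direction in which the jaws open and shut, and the axes are right-handed (so a half turn about z gives the same grasp; the last joint's range is limited). The gripper opens to 88 mm and grips with 3 to 60 N. Pads are 19 mm wide; open, the fingers measure 130 mm over their backs; the gripper's body (78 mm by 193 mm) begins 47 mm behind the grasp point.
Start: joints at [-47.492, 20.546, 0.682, 0, -70.136, -16.507], TCP at [0.296, -0.607, 0.227] pointing down, gripper open.
Joint ranges: [-176.03, 176.03], [-82.01, 121.73], [-58.28, 71.71], [-173.87, 95.51], [-174.79, -0.11], [-173.66, 173.66]. Speed limits (degrees/s): [136.94, 136.94, 172.46, 180, 180, 180].

## Interface

Orientations are given as [roll, pitch, yaw] about the fixed x, y, z axes, in that order (R = Rz(yaw) Ry(pitch) Rx(roll)).
In Python, from plant import * gives the robot as it stands. The module is installed in compiled form; this text tells all that it offers.
- The arm moves only by the shell command python3 -m pendant 'ROWS' [OPENING]. ROWS is JSON, a list that holds one entry, the list of rows, each a list of 6 numbers: the shift along the world's x, y, z in mm, then the turn, a rotation vector about the world's x, y, z in degrees. A call has 1 to 10 rows; each row is the pose to reach, as a shift and turn from the pose commanded when the call began; what a row does not reach only later rows make up. A row lasts 1/8 s, in which the tool goes at most 62.5 mm and 10.7 degrees, less where a joint would pass 70% of its speed; a pose out of reach is approached as far as the arm can. A call with a gripper value outside its range is refused whole. OPENING is the closure, from -1 (fully open) to 1 (shut), set as the call begins (- or left out, the last holds). The fingers move at their own pace and stop on an object; the grip force is fixed at half the most. Time passes only in rows, so rows that repeat a pose let the fingers close. It gives the time, the measured TCP pose, the force and the opening at its end, in the units of the state.
- get_obs(): the state, without advancing time (a new reading comes with each control period).
- snapshot(name): name is "scene" or "top" or "wrist"; returns a dict with "pixels" (400x640x3 uint8, red, green, blue), "depth" (400x640 float32, m along the optical axis (not along the pixel's ray), 0 where there is no reading), "fx", "fy", "cx", "cy" (pixels), "pose" (4x4, takes a point from camera to world coordinates); the wrist camera has in their place "tool_from_camera" (4x4, takes a point from camera to tool coordinates, whose origin is the TCP and whose axes are the tool frame's). Camera axes: x right, y down, z forward; pixel columns grow to the right and rows downward; lengths in m; the calibration is good to about 2 mm. A picture is of the moment at which its call begins: read the wrist's pose just before it.
- close_job(): hands the job in, once; it reports no verdict.
The state is a dict: "clock": time; "joint_pos": joint angles; "qvel": joint speeds; "tau": joint torques, N m; "tool_pos": TCP position; "orientation": TCP orientation; "force": force on the tool from outside, world axes, zero at the start; "moment": the same for the moment, N m; "opening": finger opening in m.
Only numpy, scipy, OpenCV 4.12 (cv2) and the standard library are available. Lean on these libraries where they do the work, as an engineer would, in place of code of your own. Each camera call takes 0.05 s, during which the arm holds its last target. There are 200 camera calls.

## Working session

There is one attempt and no reset: what is moved stays moved. The work goes in short steps, Python scripts to look and compute and a shell command to move; the robot and the scene stay as the last step left them, time stands still between calls to the robot, and variables do not carry over. Pictures are saved under pics/ and viewed, about 8 in all and at most 12, crops included, and the job is handed in when it is done.

```bash
mkdir -p pics; cat > h.py <<'E'
from plant import *
import numpy as np, cv2
from scipy.spatial.transform import Rotation as R
def T_tool():
    o=get_obs(); T=np.eye(4); T[:3,:3]=R.from_euler('xyz',o['orientation'],degrees=True).as_matrix(); T[:3,3]=o['tool_pos']; return T
def snap(name,tag):
    T=T_tool() if name=='wrist' else None
    s=snapshot(name); P=s['pose'] if name!='wrist' else T@np.array(s['tool_from_camera'])
    cv2.imwrite(f'pics/{tag}.png',s['pixels'][:,:,::-1])
    d=s['depth']; v,u=np.mgrid[:d.shape[0],:d.shape[1]]
    c=np.stack([(u-s['cx'])/s['fx']*d,(v-s['cy'])/s['fy']*d,d],-1)
    W=c@np.array(P)[:3,:3].T+np.array(P)[:3,3]; W[d==0]=np.nan
    np.savez(f'pics/{tag}.npz',W=W,P=P,K=[s['fx'],s['fy'],s['cx'],s['cy']],px=s['pixels'])
    return s,W,np.array(P)
E
python3 - <<'E'
from h import *
print(get_obs())
for n in ('scene','top'):
    s,W,P=snap(n,n+'0'); print(n,P.round(3).tolist(),s['fx'],s['cx'],s['cy'])
E
```

```text
{'clock': 0.0, 'joint_pos': array([-4.74922294e+01,  2.05920725e+01,  6.33625569e-01, -2.12137434e-02,
       -7.01356880e+01, -1.65071627e+01]), 'qvel': array([-0.02084019, -0.02038189, -0.06951472,  0.10227099, -0.04613102,
       -0.08430506]), 'tau': array([-5.40043675e-04, -5.82720387e+01,  2.93068027e+01,  6.99712694e+00,
        7.16385766e-03, -1.48129961e-04]), 'tool_pos': array([ 0.2956744 , -0.6062472 ,  0.22561093]), 'orientation': array([-1.79992370e+02, -9.59218137e-02,  1.15993377e+02]), 'force': array([-0.08420168, -0.23257256, -0.30435837]), 'moment': array([-0.03436869,  0.01652952,  0.00739037]), 'opening': 0.08765159491509475}
scene [[-0.548, 0.542, -0.637, 1.404], [0.837, 0.372, -0.403, 0.56], [0.019, -0.754, -0.657, 1.018], [0.0, 0.0, 0.0, 1.0]] 474.41701971157914 318.2499978275781 196.86503969299895
top [[-0.029, -0.998, 0.054, 0.459], [-0.999, 0.03, 0.015, 0.016], [-0.017, -0.054, -0.998, 1.105], [0.0, 0.0, 0.0, 1.0]] 371.2088136063038 319.4300361187239 200.717164078338
```

View pics/scene0.png

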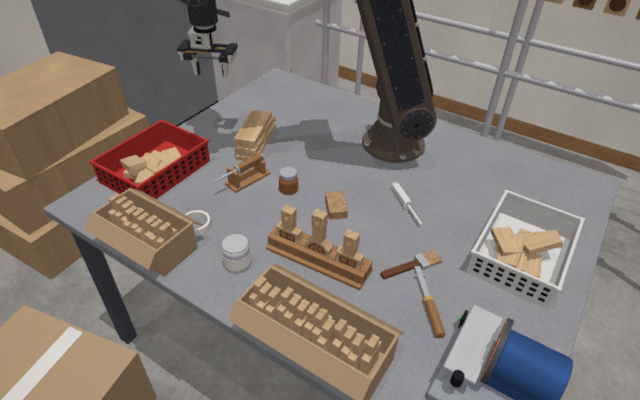

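View pics/top0.png

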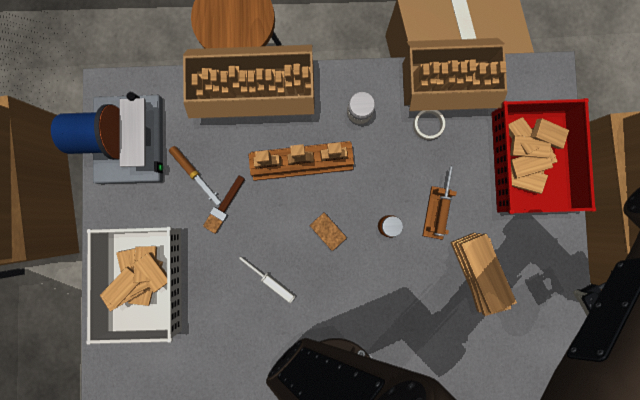

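The scene shows the rack centred at scene (320,245) and at top (302,160). The wooden-handled rod on its stand is at top (437,210), with its nose at (449,168). The white look-alike is the item at top (267,279). Next I measure these.

```bash
python3 - <<'E'
from h import *
W=np.load('pics/top0.npz')['W']
def reg(u0,u1,v0,v1): return W[v0:v1,u0:u1].reshape(-1,3)
# rack moulds
p=reg(240,365,135,190)
t=p[p[:,2]>0.10]
from scipy.cluster.vq import kmeans2
order=t[:,1].argsort()
lab=cv2.partition
c,l=kmeans2(t[:,1:2].astype(float),np.array([[.16],[.07],[-.02]]),minit='matrix')
for k in range(3):
    q=t[l==k]; h=q[q[:,2]>q[:,2].max()-.012]
    print('mould',k,'top z',np.percentile(q[:,2],[50,90,98]).round(4),'centre',np.median(h,0).round(4),len(h),np.ptp(h,axis=0).round(3))
r=p[(p[:,2]>.036)&(p[:,2]<.056)][:,:2]
print('rack',cv2.minAreaRect((r*1000).astype(np.float32)))
p=reg(415,465,155,245)
for a,b in((.045,.058),(.058,.09)):
    q=p[(p[:,2]>a)&(p[:,2]<b)]; print('rod',a,len(q),cv2.minAreaRect((q[:,:2]*1000).astype(np.float32)),np.percentile(q[:,2],[10,50,90]).round(4))
q=p[(p[:,2]>.067)&(p[:,2]<.09)]
print((q[q[:,0].argsort()][::6]*1000).round(0).tolist())
q=p[(p[:,2]>.006)&(p[:,2]<.018)]; print('base',cv2.minAreaRect((q[:,:2]*1000).astype(np.float32)))
S=np.load('pics/scene0.npz'); Ws=S['W']
q=Ws[190:285,260:380].reshape(-1,3)
for c in ((.16),(.07),(-.02)):
    m=q[(abs(q[:,1]-c)<.045)&(q[:,2]>.08)]; print('scene z',c,np.percentile(m[:,2],[90,99]).round(4),len(m))
im=cv2.resize(cv2.imread('pics/scene0.png')[160:300,180:400],None,fx=3.5,fy=3.5,interpolation=3)
cv2.imwrite('pics/c1.png',im)
E
```

```text
Traceback (most recent call last):
AttributeError: module 'cv2' has no attribute 'partition'
```

```bash
python3 - <<'E'
from h import *
W=np.load('pics/top0.npz')['W']
def reg(u0,u1,v0,v1): return W[v0:v1,u0:u1].reshape(-1,3)
from scipy.cluster.vq import kmeans2
p=reg(240,365,135,190)
t=p[p[:,2]>0.10]
c,l=kmeans2(t[:,1:2].astype(float),np.array([[.16],[.07],[-.02]]),minit='matrix')
for k in range(3):
    q=t[l==k]; h=q[q[:,2]>q[:,2].max()-.012]
    print('mould',k,'top z',np.percentile(q[:,2],[50,90,98]).round(4),'centre',np.median(h,0).round(4),len(h),np.ptp(h,axis=0).round(3))
r=p[(p[:,2]>.036)&(p[:,2]<.056)][:,:2]
print('rack',cv2.minAreaRect((r*1000).astype(np.float32)))
p=reg(415,465,155,245)
for a,b in((.045,.058),(.058,.09)):
    q=p[(p[:,2]>a)&(p[:,2]<b)]; print('rod',a,len(q),cv2.minAreaRect((q[:,:2]*1000).astype(np.float32)),np.percentile(q[:,2],[10,50,90]).round(4))
q=p[(p[:,2]>.067)&(p[:,2]<.09)]
print((q[q[:,0].argsort()][::6]*1000).round(0).tolist())
q=p[(p[:,2]>.006)&(p[:,2]<.018)]; print('base',cv2.minAreaRect((q[:,:2]*1000).astype(np.float32)))
Ws=np.load('pics/scene0.npz')['W']
q=Ws[190:285,260:380].reshape(-1,3)
for c in c[:,0]:
    m=q[(abs(q[:,1]-c)<.045)&(q[:,2]>.08)]; print('scene z',c,np.percentile(m[:,2],[90,99]).round(4),len(m))
im=cv2.resize(cv2.imread('pics/scene0.png')[160:300,180:400],None,fx=3.5,fy=3.5,interpolation=3)
cv2.imwrite('pics/c1.png',im)
E
```

```text
mould 0 top z [0.1474 0.1503 0.1519] centre [0.6324 0.1768 0.1481] 141 [0.028 0.036 0.011]
mould 1 top z [0.1757 0.1781 0.1789] centre [0.6396 0.0828 0.1766] 148 [0.028 0.035 0.012]
mould 2 top z [0.1481 0.1506 0.1517] centre [ 0.6473 -0.0117  0.1487] 138 [0.028 0.034 0.012]
rack ((640.9776611328125, 83.08856201171875), (64.67896270751953, 300.1147155761719), 4.474493980407715)
rod 0.045 82 ((482.6304931640625, -311.1918029785156), (211.80828857421875, 90.1419906616211), 10.1182861328125) [0.0478 0.0548 0.0567]
rod 0.058 585 ((491.017822265625, -311.27001953125), (217.23672485351562, 84.53964233398438), 4.974055290222168) [0.0625 0.0716 0.0759]
[[385.0, -348.0, 84.0], [390.0, -357.0, 75.0], [411.0, -303.0, 76.0], [413.0, -290.0, 71.0], [416.0, -301.0, 74.0], [418.0, -310.0, 72.0], [419.0, -288.0, 70.0], [422.0, -301.0, 75.0], [424.0, -309.0, 74.0], [424.0, -289.0, 68.0], [427.0, -304.0, 75.0], [427.0, -290.0, 73.0], [430.0, -298.0, 76.0], [432.0, -304.0, 73.0], [435.0, -313.0, 73.0], [435.0, -296.0, 73.0], [438.0, -304.0, 74.0], [440.0, -316.0, 71.0], [441.0, -300.0, 71.0], [443.0, -
[... 648 characters left out ...]
0, 73.0], [495.0, -318.0, 76.0], [498.0, -326.0, 74.0], [499.0, -307.0, 74.0], [501.0, -315.0, 75.0], [504.0, -330.0, 72.0], [504.0, -310.0, 75.0], [506.0, -325.0, 73.0], [507.0, -308.0, 72.0], [509.0, -316.0, 74.0], [512.0, -320.0, 79.0], [512.0, -317.0, 71.0], [515.0, -313.0, 76.0], [518.0, -309.0, 71.0], [526.0, -347.0, 67.0], [528.0, -349.0, 69.0], [531.0, -340.0, 72.0], [532.0, -313.0, 69.0], [537.0, -318.0, 71.0], [541.0, -303.0, 68.0]]
base ((478.50799560546875, -318.4499816894531), (202.14602661132812, 118.21552276611328), 7.0036163330078125)
scene z 0.1755496789930327 [0.1493 0.1519] 461
scene z 0.08179936214131928 [0.1746 0.1789] 917
scene z -0.01204201960649084 [0.1492 0.1515] 394
```

View pics/c1.png

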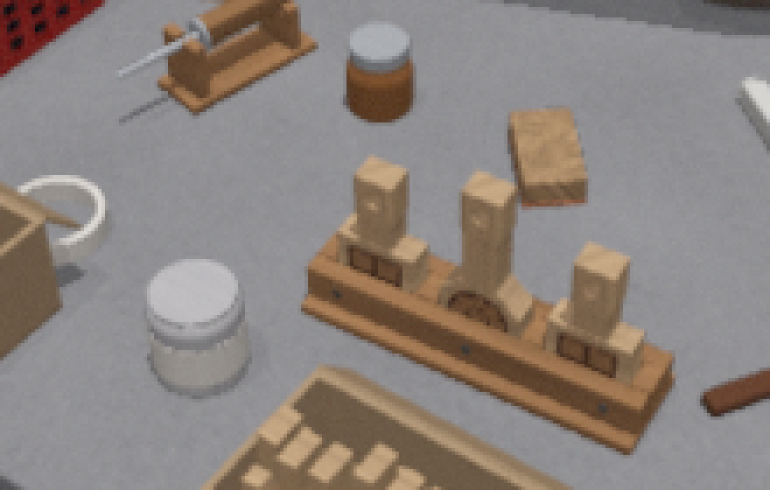

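The crop confirms that the middle mould has the eight-cornered head and is also the tall one: its top is 178 mm up, against 151 mm for the others. Its centre is about (0.640, 0.083) and the rack yaw is about +4.5°. The rod's handle centre is about (0.461, -0.310) with yaw about -9.5°. I'll hover above the handle and look with the wrist camera.

```bash
python3 -m pendant '[[[55,98,0,0,0,-10],[110,150,0,0,0,-20],[140,205,0,0,0,-30],[155,255,0,0,0,-35.5],[165,296,0,0,0,-35.5],[165,296,0,0,0,-35.5],[165,296,0,0,0,-35.5],[165,296,0,0,0,-35.5]]]' -1
python3 - <<'E'
from h import *
s,W,P=snap('wrist','w1'); print(s['tool_from_camera'],T_tool()[:3,3],s['fx'])
E
```

```text
clock: 1.1
tool_pos: [0.4607, -0.3108, 0.2264]
orientation: [-180.0, 0.0, 80.5]
force: [0.3, -0.6, 0.0]
opening: 0.0881
[[ 9.99998525e-01 -3.64642918e-04  1.67835416e-03 -1.69177736e-04]
 [-7.82643809e-05  9.66512836e-01  2.56618262e-01 -6.86983385e-02]
 [-1.71572487e-03 -2.56618015e-01  9.66511382e-01 -1.57500894e-01]
 [ 0.00000000e+00  0.00000000e+00  0.00000000e+00  1.00000000e+00]] [ 0.46060493 -0.3111412   0.22639386] 297.7425701816624
```

View pics/w1.png

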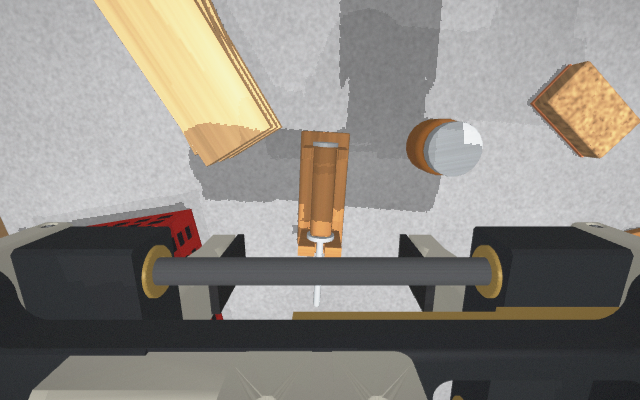

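The wrist view shows the handle at about (323,190), collar at (318,238) and nose at (317,305), with the fingers straddling the rod line. I'll refine the rod pose from this depth image.

```bash
cat > rod.py <<'E'
from h import *
D=np.load('pics/w1.npz');W=D['W']
p=W[130:236,295:355].reshape(-1,3); 
q=p[(p[:,2]>.068)&(p[:,2]<.082)]*1000
print(len(q),np.median(q,0),cv2.minAreaRect(q[:,:2].astype(np.float32)))
h=q.copy(); d=np.array([.986,-.165])
for _ in range(3):
    n=np.array([-d[1],d[0]]); s=h[:,:2]@d; t=h[:,:2]@n
    b=np.arange(s.min()+5,s.max()-5,4); c=[(x,(np.percentile(t[abs(s-x)<3],3)+np.percentile(t[abs(s-x)<3],97))/2) for x in b if (abs(s-x)<3).sum()>10]
    c=np.array(c); k=np.polyfit(c[:,0],c[:,1],1); d=d+k[0]*n; d/=np.linalg.norm(d)
print('yaw',np.degrees(np.arctan2(d[1],d[0])),'width',np.percentile(t,97)-np.percentile(t,3),'s range',np.percentile(s,[1,99]),'axis offset',np.median(c[:,1]))
sm=np.mean(np.percentile(s,[1,99])); print('centre',d*sm+n*np.median(c[:,1]),np.median(q[:,2]), get_obs()['joint_pos'].round(1))
p=W[244:310,305:330].reshape(-1,3)*1000; q=p[p[:,2]>57]
print('shank',q[::max(1,len(q)//12)].round(1).tolist(), len(q))
E
python3 rod.py
```

```text
2070 [ 456.562726   -308.58437903   74.12509405] ((460.8970031738281, -309.1521911621094), (25.45733642578125, 103.48835754394531), 76.31964874267578)
yaw -12.679143290252835 width 22.403679497566458 s range [466.80998888 565.89336101] axis offset -200.61099344467243
centre [ 459.72913158 -309.05386664] 74.12509405274614 [-13.9   9.4 -14.5   0.  -66.1 -85.7]
shank [[521.0, -339.9, 61.9], [527.1, -312.8, 67.1], [531.3, -315.8, 67.6], [536.5, -328.4, 65.5], [428.9, -307.4, 306.7], [429.3, -308.5, 308.0], [430.1, -309.5, 308.7], [431.9, -303.9, 308.7], [432.7, -305.1, 309.2], [433.5, -306.4, 309.5], [435.0, -307.5, 308.8], [581.9, -332.5, 63.3], [601.7, -342.0, 64.7]] 1155
```

```bash
python3 -m pendant '[[[0,2,-45,0,0,-3.5],[0,2,-90,0,0,-3.5],[0,2,-130,0,0,-3.5],[0,2,-160,0,0,-3.5],[0,2,-183,0,0,-3.5],[0,2,-183,0,0,-3.5],[0,2,-183,0,0,-3.5]]]' -1
python3 -m pendant '[[[0,0,0,0,0,0],[0,0,0,0,0,0],[0,0,0,0,0,0],[0,0,0,0,0,0],[0,0,0,0,0,0],[0,0,0,0,0,0],[0,0,0,0,0,0],[0,0,0,0,0,0]]]' 1
```

```text
clock: 2.02
tool_pos: [0.4611, -0.3095, 0.0442]
orientation: [180.0, 0.0, 77.0]
force: [0.1, 0.1, -0.1]
opening: 0.0876
clock: 3.02
tool_pos: [0.4609, -0.3087, 0.0435]
orientation: [-180.0, 0.0, 77.0]
force: [-0.1, -0.3, -1.1]
opening: 0.0238
```

```bash
python3 -m pendant '[[[0,0,30,0,0,0],[0,0,80,0,0,0],[-5,30,125,0,0,0],[-10,80,130,0,0,4],[-13,135,130,0,0,9],[-13,190,130,0,0,13],[-13,245,130,0,0,17.5],[-13,300,130,0,0,17.5],[-13,350,120,0,0,17.5],[-13,377,95,0,0,17.5]]]'
python3 -m pendant '[[[0,0,0,0,0,0],[0,0,0,0,0,0],[0,0,0,0,0,0],[0,0,0,0,0,0]]]'
python3 - <<'E'
from h import *
for n in ('scene','top'): snap(n,n+'1')
snap('wrist','w2')
a=cv2.resize(cv2.imread('pics/scene1.png')[150:300,250:400],None,fx=3.5,fy=3.5,interpolation=3)
b=cv2.resize(cv2.imread('pics/top1.png')[100:250,230:380],None,fx=3.5,fy=3.5,interpolation=3)[:,:270]
cv2.imwrite('pics/c2.png',np.hstack([a,b]))
E
```

```text
clock: 4.28
tool_pos: [0.4484, 0.071, 0.1392]
orientation: [179.8, -0.1, 94.6]
force: [0.5, 0.3, -2.6]
opening: 0.0237
clock: 4.78
tool_pos: [0.4481, 0.0678, 0.139]
orientation: [180.0, -0.0, 94.4]
force: [-0.2, 0.4, -1.4]
opening: 0.024
```

View pics/c2.png

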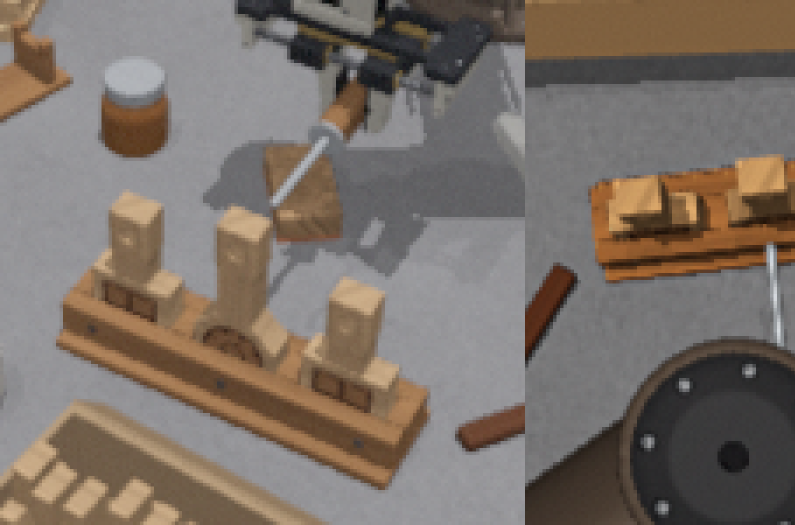

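View pics/w2.png

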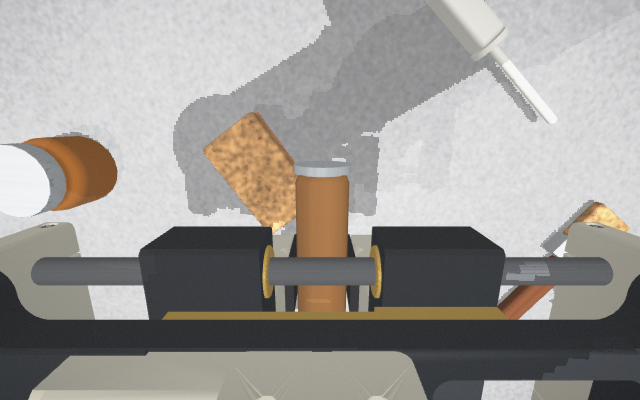

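The crops show the rod held level, with its nose about 35 mm short of the middle mould's handle: top crop nose (771,247), scene crop nose (273,203), far hole (240,228). The sanding block (top-view location) is well below. Now I'll measure the shank line against the mould precisely.

```bash
cat > rel.py <<'E'
from h import *
import sys
tag=sys.argv[1]
yaw=np.radians(4.5); X=np.array([np.cos(yaw),np.sin(yaw)]); Y=np.array([-X[1],X[0]])
o=get_obs(); tcp=np.array(o['tool_pos']); print('tcp rack-coords',(tcp[:2]@X*1000).round(1),(tcp[:2]@Y*1000).round(1),tcp[2])
for cam in ('top','scene'):
    D=np.load(f'pics/{cam}{tag}.npz'); W=D['W'].reshape(-1,3)
    W=W[~np.isnan(W[:,0])]; s=W[:,:2]@X*1000; t=W[:,:2]@Y*1000; z=W[:,2]*1000
    s0=tcp[:2]@X*1000; t0=tcp[:2]@Y*1000
    m=(s>s0+60)&(s<s0+160)&(abs(t-t0)<15)&(z>130)&(z<172)
    if m.sum()>5:
        k=np.polyfit(s[m]-s0,t[m]-t0,1); kz=np.polyfit(s[m]-s0,z[m],1)
        print(cam,'shank n',m.sum(),'t(s) slope deg',np.degrees(np.arctan(k[0])).round(2),'t@145-t0',np.polyval(k,145).round(2),'z@145',np.polyval(kz,145).round(1),'slope',np.degrees(np.arctan(kz[0])).round(2),'smax',(s[m].max()-s0).round(1))
    m=(abs(t-(np.array([.640,.083])@Y*1000))<28)&(s>610)&(s<685)&(z>95)&(z<190)
    top=m&(z>168)
    print(cam,'mould top n',top.sum(),'s range',np.percentile(s[top],[2,50,98]).round(1),'t-t0 range',(np.percentile(t[top],[3,97])-t0).round(1),'mid',(np.percentile(t[top],[3,97]).mean()-t0).round(2),'z',np.percentile(z[top],[50,95]).round(1))
E
python3 rel.py 1
python3 - <<'E'
from h import *
# subpixel image approach: triangulate with planes
def back(D,u,v,z):
    fx,fy,cx,cy=D['K'];P=D['P'];d=P[:3,:3]@np.array([(u-cx)/fx,(v-cy)/fy,1]);o=P[:3,3];return (o+d*(z-o[2])/d[2])*1000
D=np.load('pics/top1.npz');g=D['px'].astype(int)
for v in (170,176,182,188): print(v,[tuple(int(c) for c in x) for x in g[v,296:308]])
for v in (146,150,154): print(v,[tuple(int(c) for c in x) for x in g[v,284:310]])
E
```

```text
tcp rack-coords 451.9 32.6 0.13879806174786502
top shank n 94 t(s) slope deg 0.04 t@145-t0 -0.62 z@145 159.9 slope -0.14 smax 145.8
top mould top n 148 s range [632.3 644.5 657.9] t-t0 range [-16.7  15.4] mid -0.66 z [176.5 178.8]
scene shank n 69 t(s) slope deg -0.15 t@145-t0 0.08 z@145 160.2 slope 0.4 smax 145.6
scene mould top n 130 s range [630.7 647.7 659. ] t-t0 range [-16.5  16.4] mid -0.04 z [176.4 178.8]
170 [(70, 40, 18), (69, 41, 21), (81, 62, 52), (146, 150, 153), (149, 157, 161), (79, 80, 83), (37, 27, 21), (35, 22, 14), (48, 29, 15), (49, 31, 16), (62, 37, 20), (62, 37, 18)]
176 [(103, 100, 101), (97, 97, 99), (96, 96, 96), (132, 135, 138), (199, 203, 206), (137, 143, 146), (82, 82, 84), (104, 103, 105), (110, 111, 113), (110, 110, 113), (117, 118, 120), (121, 120, 122)]
182 [(120, 121, 122), (120, 120, 121), (116, 115, 118), (121, 120, 122), (152, 155, 159), (199, 202, 205), (131, 135, 137), (119, 119, 120), (124, 123, 125), (127, 126, 128), (125, 124, 124), (120, 120, 121)]
188 [(118, 117, 118), (111, 109, 111), (112, 112, 112), (122, 121, 121), (118, 119, 120), (166,
[... 665 characters left out ...]
(202, 153, 96), (199, 150, 96), (204, 154, 98), (207, 158, 100), (206, 157, 99), (206, 158, 100), (200, 152, 96), (184, 138, 86), (181, 137, 85), (189, 142, 90), (203, 154, 98), (207, 159, 100), (142, 102, 62), (155, 96, 49), (158, 98, 49), (159, 98, 49), (159, 100, 50), (157, 98, 49)]
154 [(148, 91, 47), (144, 89, 45), (145, 89, 45), (149, 97, 54), (161, 117, 71), (157, 116, 70), (160, 118, 72), (193, 146, 93), (210, 161, 102), (211, 159, 101), (212, 162, 102), (210, 159, 101), (201, 152, 96), (189, 142, 88), (186, 139, 87), (172, 128, 81), (180, 133, 85), (166, 122, 76), (165, 122, 76), (159, 118, 71), (123, 89, 56), (93, 69, 43), (109, 80, 50), (110, 79, 50), (109, 81, 50), (105, 78, 49)]
```

The rod is aligned laterally to within about 0.2 mm, and its height matches (axis about 157 mm). I'll insert slowly and watch the force.

```bash
python3 -m pendant '[[[15,1.2,0,0,0,0],[25,2,0,0,0,0],[32,2.5,0,0,0,0],[38,3,0,0,0,0],[44,3.5,0,0,0,0],[50,3.9,0,0,0,0],[56,4.4,0,0,0,0],[56,4.4,0,0,0,0]]]'
```

```text
clock: 5.92
tool_pos: [0.5043, 0.0728, 0.1385]
orientation: [180.0, 0.0, 94.5]
force: [-0.1, -0.4, -1.7]
opening: 0.0237
```

```bash
python3 -m pendant '[[[10,0.8,0,0,0,0],[20,1.6,0,0,0,0],[30,2.4,0,0,0,0],[40,3.1,0,0,0,0],[50,3.9,0,0,0,0],[57,4.5,0,0,0,0],[62,4.9,0,0,0,0],[62,4.9,0,0,0,0],[62,4.9,0,0,0,0]]]'
python3 - <<'E'
from h import *
for n in ('scene','top'): snap(n,n+'2')
a=cv2.resize(cv2.imread('pics/scene2.png')[150:300,250:400],None,fx=4,fy=4,interpolation=3)
cv2.imwrite('pics/c3.png',a)
E
python3 rel.py 2
```

```text
clock: 7.05
tool_pos: [0.5656, 0.0776, 0.1385]
orientation: [-180.0, -0.0, 94.5]
force: [0.5, -0.3, -1.6]
opening: 0.024
tcp rack-coords 570.0 33.0 0.1386409868810301Traceback (most recent call last):
  File "rel.py", line 16, in <module>
    print(cam,'mould top n',top.sum(),'s range',np.percentile(s[top],[2,50,98]).round(1),'t-t0 range',(np.percentile(t[top],[3,97])-t0).round(1),'mid',(np.percentile(t[top],[3,97]).mean()-t0).round(2),'z',np.percentile(z[top],[50,95]).round(1))
                                                ~~~~~~~~~~~~~^^^^^^^^^^^^^^^^^^
    return _quantile_unchecked(
        a, q, axis, out, overwrite_input, method, keepdims, weights)
    return _ureduce(a,
                    func=_quantile_ureduce_func,
    ...<5 lines>...
                    overwrite_input=overwrite_input,
                    method=method)
    r = func(a, **kwargs)
    result = _quantile(arr,
                       quantiles=q,
    ...<2 lines>...
                       out=out,
                       weights=wgt)
    slices_having_nans = np.isnan(arr[-1, ...])
                                  ~~~^^^^^^^^^
IndexError: index -1 is out of bounds for axis 0 with size 0
```

View pics/c3.png

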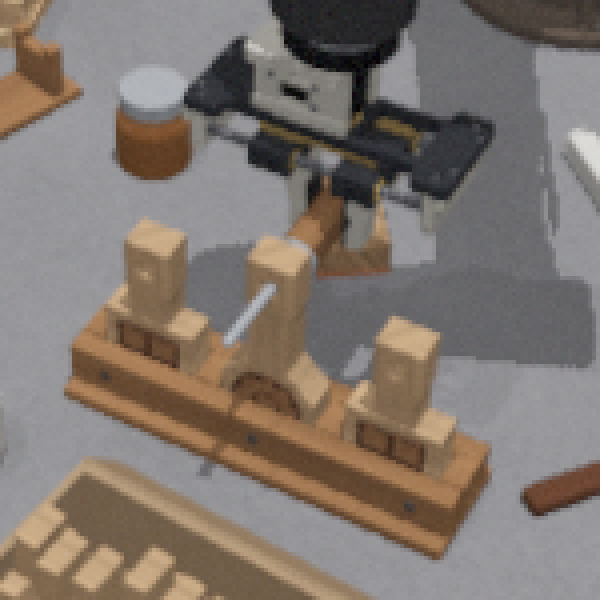

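The mould is threaded: the nose sticks out about 57 mm beyond its far face (crop 230,340), and the collar sits just behind it. I'll close the gap a little and draw it straight up.

```bash
python3 -m pendant '[[[2,0.2,2,0,0,0],[2,0.2,6,0,0,0],[2,0.2,12,0,0,0],[2,0.2,20,0,0,0],[2,0.2,28,0,0,0],[2,0.2,36,0,0,0],[2,0.2,44,0,0,0],[2,0.2,52,0,0,0],[2,0.2,60,0,0,0],[2,0.2,60,0,0,0]]]'
python3 -m pendant '[[[0,0,12,0,0,0],[0,0,25,0,0,0],[0,0,38,0,0,0],[0,0,50,0,0,0],[0,0,60,0,0,0],[0,0,70,0,0,0],[0,0,70,0,0,0],[0,0,70,0,0,0],[0,0,70,0,0,0]]]'
python3 - <<'E'
from h import *
for n in ('scene','top'): snap(n,n+'3')
a=cv2.resize(cv2.imread('pics/scene3.png')[110:300,230:420],None,fx=3,fy=3,interpolation=3)
cv2.imwrite('pics/c4.png',a)
E
```

```text
clock: 8.4
tool_pos: [0.5683, 0.078, 0.1994]
orientation: [179.9, -0.0, 94.5]
force: [-0.6, -0.3, -2.1]
opening: 0.0238
clock: 9.52
tool_pos: [0.5676, 0.0777, 0.268]
orientation: [-179.9, 0.0, 94.5]
force: [-0.2, -0.0, -2.2]
opening: 0.0238
```

View pics/c4.png

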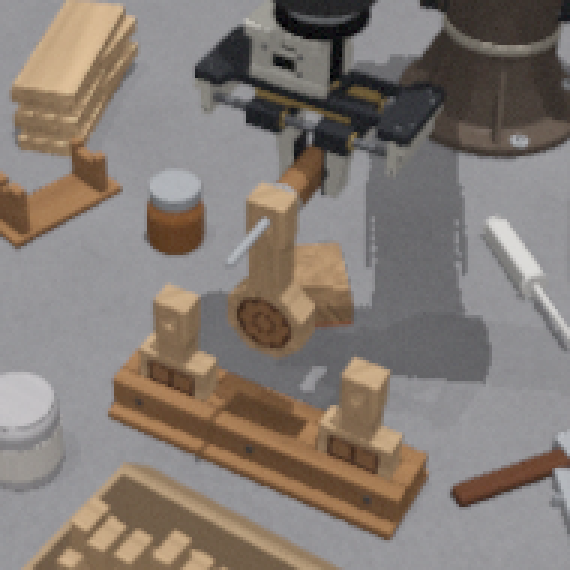

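The mould hangs on the rod next to the collar, clear of the rack, and both short moulds are still standing. Tipping nose-up now.

```bash
python3 -m pendant '[[[0,0,3,0.4,-5,0],[0,0,6,0.8,-10,0],[0,0,9,1.2,-15,0],[0,0,12,1.6,-20,0],[0,0,15,2,-25,0],[0,0,18,2.35,-30,0],[0,0,20,2.75,-35,0],[0,0,20,3.1,-39.9,0],[0,0,20,3.1,-39.9,0],[0,0,20,3.1,-39.9,0]]]'
python3 -m pendant '[[[0,0,0,0,0,0],[0,0,0,0,0,0],[0,0,0,0,0,0],[0,0,0,0,0,0],[0,0,0,0,0,0],[0,0,0,0,0,0]]]'
python3 - <<'E'
from h import *
for n in ('scene','top'): snap(n,n+'4')
a=cv2.resize(cv2.imread('pics/scene4.png')[100:290,230:420],None,fx=3,fy=3,interpolation=3)
cv2.imwrite('pics/c5.png',a)
yaw=np.radians(4.5); X=np.array([np.cos(yaw),np.sin(yaw)]); Y=np.array([-X[1],X[0]])
T=T_tool(); tcp=T[:3,3]; g=tcp-.019*T[:3,2]; d=T[:3,1]
print('tool y (nose dir) elev',np.degrees(np.arcsin(d[2])),'grasp',g, get_obs()['qvel'].round(1))
for cam in('scene','top'):
    W=np.load(f'pics/{cam}4.npz')['W'].reshape(-1,3); W=W[~np.isnan(W[:,0])]
    r=(W-g)*1000; s=r@d; n=np.cross(d,T[:3,0]); t=r@T[:3,0]; w=-(r@T[:3,2])
    m=(s>98)&(s<150)&(abs(t)<12)&(abs(w)<25)
    if m.sum()>5: print(cam,'shank n',m.sum(),'pitch vs tool deg',np.degrees(np.arctan(np.polyfit(s[m],w[m],1)[0])).round(1),'smax',s[m].max().round(1),'w',np.median(w[m]).round(1))
    m=(s>40)&(s<200)&(abs(t)<45)&(w<60)&(w>-220)&(W[:,2]>.1)
    print(cam,'mould n',m.sum(),'zmin',np.percentile(W[m][:,2],[0,1,5]).round(3))
    b=m&(w<-30)&(w>-150)&(abs(t)<14)
    if b.sum()>10: print('  board vs tool-z lean deg',np.degrees(np.arctan(np.polyfit(w[b],s[b],1)[0])).round(1))
E
```

```text
clock: 10.88
tool_pos: [0.567, 0.0763, 0.2876]
orientation: [140.1, 0.1, 94.4]
force: [1.3, -0.9, -2.5]
opening: 0.0238
clock: 11.62
tool_pos: [0.5679, 0.0778, 0.2885]
orientation: [140.0, 0.0, 94.5]
force: [-0.9, 0.6, -3.1]
opening: 0.0238
tool y (nose dir) elev 40.01683185203152 grasp [0.55568815 0.07682154 0.30308229] [-0.1  0.   0.  -0.   0.   0. ]
scene shank n 35 pitch vs tool deg 0.2 smax 148.0 w -0.3
scene mould n 1422 zmin [0.225 0.231 0.238]
  board vs tool-z lean deg 10.1
top shank n 93 pitch vs tool deg -0.4 smax 146.9 w 1.9
top mould n 927 zmin [0.226 0.236 0.25 ]
  board vs tool-z lean deg 10.6
```

View pics/c5.png

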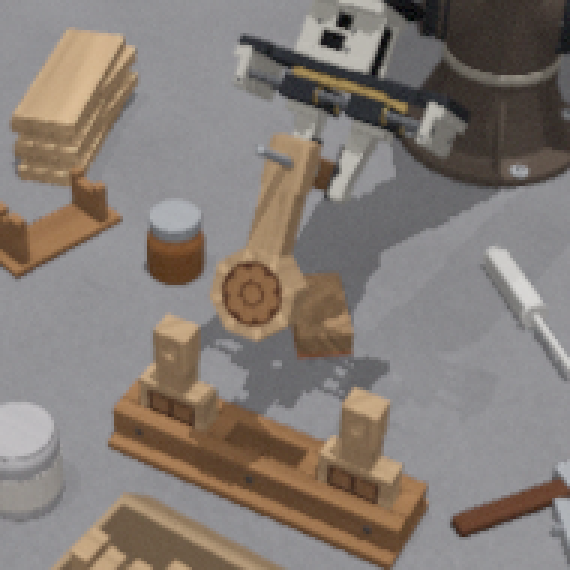

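The rod is at 40° in the pinch with no sag, and the mould leans about 30° against the collar with its lowest end about 22 cm up. I'll settle for one more second, check that nothing moves, and hand in.

```bash
python3 -m pendant '[[[0,0,0,0,0,0],[0,0,0,0,0,0],[0,0,0,0,0,0],[0,0,0,0,0,0],[0,0,0,0,0,0],[0,0,0,0,0,0],[0,0,0,0,0,0],[0,0,0,0,0,0]]]'
python3 - <<'E'
from h import *
for n in('scene','top'):
    snap(n,n+'5'); a,b=[cv2.GaussianBlur(cv2.imread(f'pics/{n}{k}.png'),(5,5),0).astype(int) for k in (4,5)]
    print(n,'changed px since last',(abs(a-b).max(2)>25).sum())
c=cv2.imread('pics/scene5.png').astype(int);o=cv2.imread('pics/scene0.png').astype(int)
for nm,(u0,u1,v0,v1) in dict(short1=(275,303,203,240),short2=(340,366,228,270),tin=(220,252,233,272),tape=(185,212,208,232)).items(): print(nm,abs(c-o)[v0:v1,u0:u1].mean().round(1))
print(close_job())
E
```

```text
clock: 12.72
tool_pos: [0.5679, 0.0778, 0.2886]
orientation: [140.0, 0.0, 94.5]
force: [0.4, -0.5, -2.9]
opening: 0.024
scene changed px since last 0
top changed px since last 0
short1 4.9
short2 3.9
tin 1.8
tape 1.8
the job is handed in; nothing more can be done
None
```

The job is done and handed in at about 13 s on the robot's clock. The gripper took the rod by its handle and put its nose through the tall eight-cornered mould's hole with no noticeable contact force. It drew the mould up out of its slot and tipped the rod nose-up, and it is still holding it there.

Last checks before handing in:
- **Rod:** 40.0° nose-up. The shank lies within 0.4° of the tool axis, so it has not slipped in the pinch.
- **Mould:** leaning about 30° against the collar, because the hole's play lets it hang about 10° short of the rod's tilt. Its lowest end is about 22 cm above the table.
- **At rest:** no pixels changed in either camera over the last second.
- **Other things on the bench:** the two short moulds, the tin and the tape matched the first scene image. I compared only those four numerically; the jar and sanding block looked in place in the last picture. I did not check the brush, the chisel or the white look-alike closely, but the arm's path did not go near them.

No check failed or disagreed. One measuring script stopped with an error after insertion, so I confirmed the threading from the picture instead.

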